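# Open the screw jar in the tilted stand

### The job

Unscrew the round steel lid from the white jar that leans in the wooden stand, turning it anticlockwise with repeated twists until it is loose, and lift it off. Lay the lid right way up in the middle of the round wooden dish without dropping it, and let go. Do not knock the other things about.

Things in the scene. Friction and masses are not known exactly. Their poses are not given: they have to be found in the camera images.
- stand: wooden stand, foot 150 mm (x) by 116 mm (y), fixed to the worktop; origin on the worktop under it, z up. It holds a fixed white stoneware jar (78 mm diameter) whose axis leans 25 degrees from vertical toward the stand's own -x. The stand's yaw varies.
- jar_mouth (a point): centre of the top face of the jar's neck (neck 41 mm diameter, inside the lid while it is on); z points out of the jar along its leaning axis. Screwed tight, the lid's underside is 16 mm below this point on the axis and its top face 22 mm above it. The jar's shoulder begins 2 mm below the lid's skirt and widens from 42 mm there to 78 mm, 24 mm farther down.
- lid: loose round steel screw lid with a ribbed rim, 60 mm diameter, 38 mm high, about 0.09 kg; origin at the centre of its open underside, z out of its closed top. Starts screwed tight on the jar.
- lid_grip (a point): point on the lid's axis 27 mm above its underside, 11 mm below its top face: a good height to grip; axes as the lid's
- thread (a joint): how far the lid is unscrewed, in rad: 0 tight, grows when the lid turns anticlockwise seen from above its top. Needs about 0.25 N m all the way; the lid climbs 0.8 mm a rad, is held captive until about 4.7 (turn it to about 5 to be sure), then lifts straight off along the axis; the turn ends at 5.3. Stays where it is left when the lid is let go; only the lid turns it.
- dish: loose round dish of turned wood, 150 mm diameter, flat floor 8 mm above its underside, rounded rim 13.5 mm high and 132 mm clear inside, about 0.35 kg; origin at the centre of its underside. Stands to the right or the left of the stand. (The worktop beside the black hob plate lies 5.5 mm lower than the plate.)
- carton: bystander: drink carton 67 x 100 x 182 mm high, on the opposite side from the dish; origin centre of underside
- spice_dark: bystander: spice jar with black cap, 41 mm diameter, 105 mm high, close beside the stand, on one side; origin centre of underside
- spice_white: bystander: spice jar with white cap, 46 mm diameter, 97 mm high, behind the stand to its right; origin centre of underside
- soy: bystander: dark bottle, 60 mm diameter, 182 mm high, close beside the stand, on the other side; about as tall as the lid on the jar; origin centre of underside (fixed)
- tin: bystander: food tin, 75 mm diameter, 110 mm high, behind the stand; origin centre of underside (fixed)
- mug: bystander: white mug 90 x 127 x 99 mm high, back right; origin centre of underside (fixed)
- honey: bystander: glass jar with a grey lid, 71 mm diameter, 110 mm high, upright, back left; origin centre of underside (fixed)
- lemon: bystander: lemon 71 x 53 x 51 mm high, in front; origin centre of underside (fixed)
Mind the look-alikes: they are no part of the job. Of the things that look like the lid, the larger one is meant.

How it is judged:
By the outcome, as a careful person would: the job done as asked, in the order asked, and still so for the second after the job is handed in, with the robot touching nothing.
It also fails if it takes over 64 s, if anything falls off the work surface, if the arm or the gripper's body presses on something with over 40 N, if the wrist force passes 120 N, or if a joint passes its speed limit or range.

### The arm

A 6-joint arm with a two-finger parallel gripper is mounted at the origin on a cart in front of the work surface, level with it; the furniture and walls round the work are solid. World frame = base frame: x ahead of the robot, y to its left, z up, the work surface at z = 0. Lengths are in m, angles in degrees, forces in N, time in s.
With the tool pointing down it reaches from about 0.35 to 0.8 m from the base axis. Payload 7.3 kg.
Tool frame: the origin (TCP) lies on the mounting face of the last link; the fingertips stand 173 mm ahead of it and the grasp point (between the pads) lies 155 mm ahead of it; y points along the fingers, z is the direction in which the jaws open and shut, and the axes are right-handed (so a half turn about y gives the same grasp; the last joint's range is limited). The gripper opens to 85 mm and grips with 20 to 120 N. Pads are 22 mm wide; open, the fingers measure 114 mm over their backs; the gripper's body (76 mm by 85 mm) begins 54 mm behind the grasp point. The pads swing forward as they close: fully open they stand 13 mm farther back than shut.
Start: joints at [59.817, 19.595, 87.324, -0, 73.075, -8.365], TCP at [0.195, 0.487, 0.405] pointing down, gripper open.
Joint ranges: [-145.02, 145.02], [-44.19, 115.74], [2.07, 154.8], [-57.11, 237.11], [16.16, 152.29], [-177.93, 177.93]. Speed limits (degrees/s): [147.25, 147.25, 180, 180, 180, 180].

### API

Orientations are given as a 3x3 rotation matrix whose columns are the frame's x, y, z axes.
In Python, from plant import r, viewer, workorder, look_for gives the robot as it stands. The module is installed in compiled form; this text tells all that it offers.
- The arm moves only by the shell command python3 -m jog 'ROWS'. ROWS is JSON, a list of rows, each a list of 3 entries, a list of its own where there are three numbers: the shift along the tool's x, y, z in cm, then the turn, a rotation vector about the tool's x, y, z in rad, then the closure, from 0 (fully open) to 1 (shut). A call has 1 to 5 rows; each row shifts and turns the commanded pose from where the row before left it, along the tool's axes as they then stand; what a row does not reach is not made up. A row lasts 1/10 s, in which the tool goes at most 50 mm and 8.59 degrees, less where a joint would pass 70% of its speed; a pose out of reach is approached as far as the arm can. A call with a gripper value outside its range is refused whole. The fingers move at their own pace and stop on an object; the grip force is fixed at half the most. Time passes only in rows, so rows that do not move let the fingers close. It gives the time, the measured TCP pose, the force and the opening at its end, in the units of the state.
- r.get_state(): the state, without advancing time (a new reading comes with each control period).
- viewer.snapshot(name): name is "scene" or "side" or "wrist"; returns a dict with "img" (384x512x3 uint8, blue, green, red), "z_map" (384x512 float32, m along the optical axis (not along the pixel's ray), 0 where there is no reading), "mtx" (3x3 intrinsics, pixels), "R" (3x3) and "t" (3): a world point X has camera coordinates R X + t. Camera axes: x right, y down, z forward; pixel columns grow to the right and rows downward; lengths in m; the calibration is good to about 2 mm. A picture is of the moment at which its call begins.
- workorder.finish_job(): hands the job in, once; it reports no verdict.
Trained networks look in the newest picture that a camera, given by its name, has taken for a name from the list of things; names that differ only in an ending like _2 or _b are one class to them, and where a whole thing is asked for, a point or a joint stands for the part that bears it (a point fixed in the world has none). Each returns a list of dicts, best first, with "score" (0 to 1); they miss things now and then, are a little off and sometimes report something else, mostly with a low value. They report only what shows in the picture. A call takes as long as a camera call. They do not tell look-alikes from the thing itself.
- look_for(camera, thing): "box" ([centre column, centre row, width, height] in pixels, round what is visible of it).
The state is a dict: "t": time; "q": joint angles; "joint_vel": joint speeds; "joint_torque": joint torques, N m; "tcp_pos": TCP position; "tcp_rot": TCP orientation; "ft_force": force on the tool from outside, world axes, zero at the start; "torque": the same for the moment, N m; "gripper_width": finger opening in m.
Only numpy, scipy, OpenCV 4.12 (cv2) and the standard library are available. Lean on these libraries where they do the work, as an engineer would, in place of code of your own. Each camera call takes 0.05 s, during which the arm holds its last target.

## Working session

There is one attempt and no reset: what is moved stays moved. The work goes in short steps, Python scripts to look and compute and a shell command to move; the robot and the scene stay as the last step left them, time stands still between calls to the robot, and variables do not carry over. Pictures are saved under pics/ and viewed, and the job is handed in when it is done.

```bash
ls; mkdir -p pics; python3 - <<'E'
from plant import r, viewer, workorder, look_for
import cv2
print(r.get_state())
for c in ["scene","side","wrist"]:
    s=viewer.snapshot(c); cv2.imwrite(f"pics/{c}0.png",s["img"]); print(c,s["mtx"].tolist(),s["R"].tolist(),s["t"].tolist())
    for th in ["lid","stand","dish","jar_mouth","soy","spice_dark","carton"]:
        try: print(th,[(round(d["score"],2),[round(float(v)) for v in d["box"]]) for d in look_for(c,th)][:4])
        except Exception as e: print(th,e)
print(r.get_state()["t"])
E
```

```text
pics
{'t': 0.0, 'q': array([ 5.98186687e+01,  1.96390698e+01,  8.73804211e+01, -1.35284100e-03,
        7.30751339e+01, -8.36444454e+00]), 'joint_vel': array([ 0.00917261, -0.01013428, -0.0448349 , -0.04770233, -0.08188678,
        0.09511306]), 'joint_torque': array([ 3.69484933e-04, -4.33685052e+01, -2.46017396e+01, -1.57210220e-04,
        7.88043573e-03,  8.03243807e-06]), 'tcp_pos': array([0.19501375, 0.48727987, 0.40398245]), 'tcp_rot': array([[ 9.28378806e-01, -8.10752551e-04,  3.71634410e-01],
       [-3.71635230e-01, -1.43898859e-03,  9.28377717e-01],
       [-2.17906928e-04, -9.99998636e-01, -1.63723072e-03]]), 'ft_force': array([ 0.27651645, -0.10579405,  0.60455697]), 'torque': array([-0.01778366,  0.02882013, -0.01683166]), 'gripper_width': 0.08496259709949976}
scene [[470.86789952216395, 0.0, 247.48033210356414], [0.0, 470.86789952216395, 195.9188544835935], [0.0, 0.0, 1.0]] [[0.89776555981594, -0.44040143063242027, 0.0079736757702673], [-0.26914511916672246, -0.562806954473853, -0.7815428566781204], [0.3486802323578188, 0.6994961843303964, -0.6238005960802808]] [-0.494
[... 806 characters left out ...]
30, 9, 9])]
stand [(0.8, [245, 204, 43, 49])]
dish [(0.85, [178, 187, 34, 28])]
jar_mouth [(0.89, [242, 195, 27, 23])]
soy []
spice_dark [(0.68, [264, 222, 12, 32])]
carton [(0.67, [276, 284, 41, 62]), (0.4, [234, 181, 21, 21]), (0.28, [242, 166, 13, 25])]
wrist [[325.4665830277277, 0.0, 248.7002089103104], [0.0, 325.4665830277277, 194.41701362326623], [0.0, 0.0, 1.0]] [[0.37107579004373675, 0.9286015195771625, 0.001405660841951009], [0.8850993071446966, -0.3541490789869084, 0.3019563649680264], [0.2808949528478503, -0.1108045472519539, -0.9533207108695871]] [-0.5268466729299577, -0.03945542870739691, 0.3790391635141703]
lid []
stand []
dish []
jar_mouth []
soy []
spice_dark []
carton []
1.2
```

View images.

```bash
python3 - <<'E'
import cv2,numpy as np
a=cv2.imread("pics/scene0.png");b=cv2.imread("pics/side0.png")
A=cv2.resize(a[110:330,130:400],None,fx=2.9,fy=2.7,interpolation=cv2.INTER_CUBIC)
cv2.imwrite("pics/scene0c.png",A)
B=cv2.resize(b[130:330,140:340],None,fx=3,fy=3,interpolation=cv2.INTER_CUBIC)
cv2.imwrite("pics/side0c.png",B)
E
```

```text
(no output)
```

View pics/scene0.png

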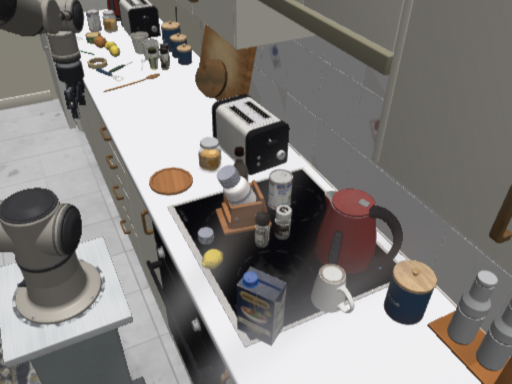

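View pics/wrist0.png

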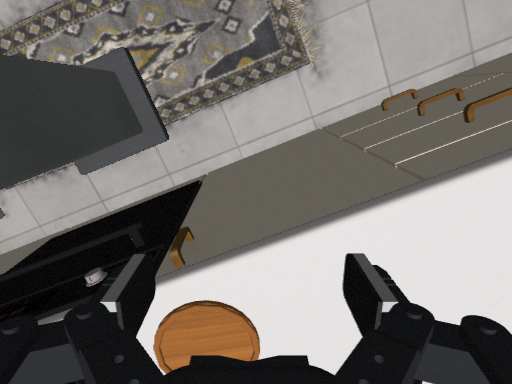

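```bash
sleep 1
```

```text
(no output)
```

View pics/scene0c.png

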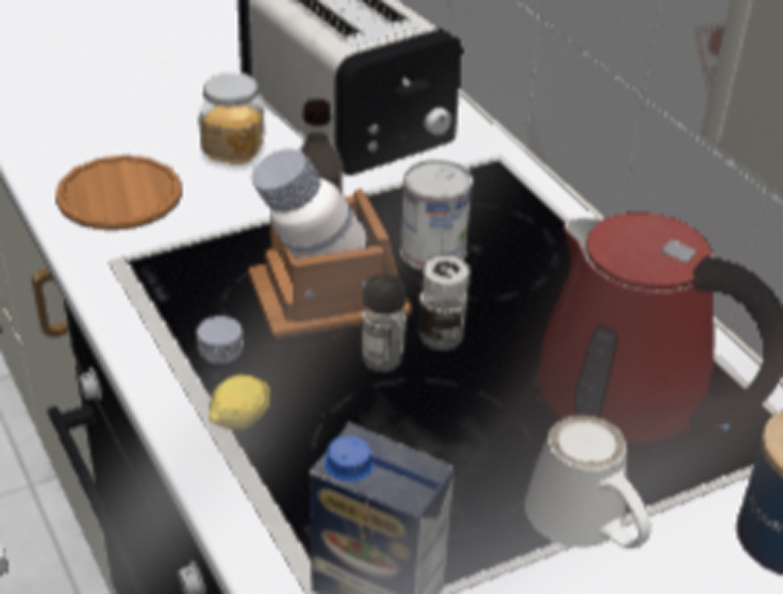

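View pics/side0c.png

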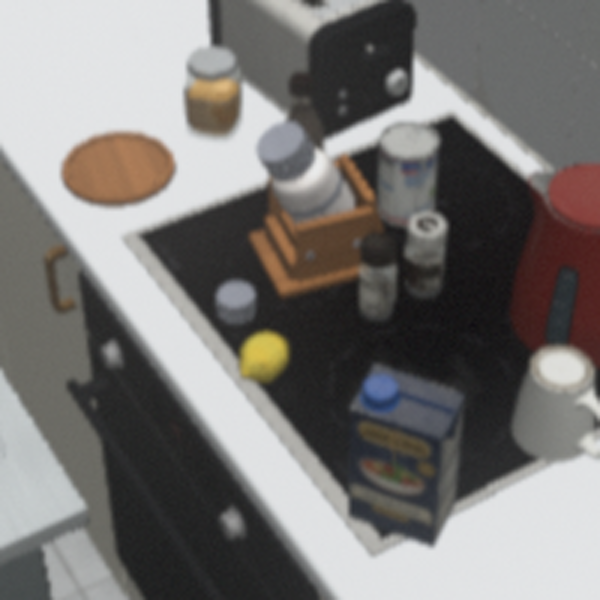

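Both views show the jar lid at scene (228,176) and side (235,181). A smaller grey lid stands free on the hob at scene (205,235) and side (218,230). The one on the leaning jar is larger, so it's the one meant. The dish is at scene (171,181).

```bash
cat > h.py <<'E'
import numpy as np, cv2
def snap(c,tag):
    from plant import viewer
    s=viewer.snapshot(c); np.savez(f"pics/{tag}.npz",**s); cv2.imwrite(f"pics/{tag}.png",s["img"]); return s
def load(tag): return dict(np.load(f"pics/{tag}.npz"))
def cloud(s):
    z=s["z_map"]; v,u=np.mgrid[0:z.shape[0],0:z.shape[1]]; K=s["mtx"]
    C=np.stack([(u-K[0,2])/K[0,0]*z,(v-K[1,2])/K[1,1]*z,z],-1)
    W=(C-s["t"])@s["R"]; W[z<=0]=np.nan; return W
def proj(s,X):
    c=np.asarray(X)@s["R"].T+s["t"]; p=c@s["mtx"].T; return p[...,:2]/p[...,2:]
E
python3 - <<'E'
from h import *
for c in ["scene","side"]:
    s=snap(c,c+"1"); W=cloud(s)
    pts={"scene":[(228,170),(228,178),(232,170),(171,181),(160,181),(182,181),(205,231),(247,222),(262,212)],"side":[(235,176),(235,182),(178,187),(218,227)]}[c]
    for u,v in pts: print(c,u,v,np.round(W[v,u],4))
    # dish: fit points near
    P=W.reshape(-1,3); col=s["img"].reshape(-1,3).astype(int)
    m=np.isfinite(P[:,0])
    print(np.isfinite(P[:,0]).mean())
s=load("scene1");print(s["z_map"][165:190:3,215:245:4])
E
```

```text
scene 228 170 [0.5124 0.0505 0.1992]
scene 228 178 [0.5017 0.0272 0.1901]
scene 232 170 [0.5214 0.0429 0.2014]
scene 171 181 [0.4204 0.3306 0.0011]
scene 160 181 [0.3849 0.3408 0.0056]
scene 182 181 [0.4537 0.3121 0.0029]
scene 205 231 [0.42   0.0166 0.0304]
scene 247 222 [ 0.5472 -0.0033  0.0326]
scene 262 212 [ 0.5665 -0.0589  0.1077]
0.9957275390625
side 235 176 [0.5186 0.057  0.1876]
side 235 182 [0.5003 0.0261 0.1893]
side 178 187 [0.4131 0.3236 0.0039]
side 218 227 [0.4223 0.0162 0.0279]
0.9918111165364584
[[1.639516  1.6753709 1.7042882 1.3549699 1.343328  1.4720927 1.4719781
  1.4738992]
 [1.650741  1.6877813 1.3538988 1.3422471 1.333246  1.3350953 1.4685951
  1.4720589]
 [1.6653308 1.3500439 1.3393408 1.3363785 1.328681  1.3221428 1.4709591
  1.4783365]
 [1.6591989 1.3431262 1.3308806 1.3242108 1.3160391 1.3287915 1.3452404
  1.4824277]
 [1.6444585 1.330428  1.3206421 1.3170761 1.3164172 1.3299367 1.3450649
  1.37666  ]
 [1.6298738 1.3339117 1.3206246 1.3188336 1.3248694 1.3315514 1.3486375
  1.3606654]
 [1.6151676 1.6138091 1.3295925 1.32456   1.3276972 1.3351363 1.3473507
  1.3487904]
 [1.600532  1.6053898 1.3483242 1.3329581 1.3346728 1.3480434 1.3497058
  1.3560196]
 [1.5911694 1.5844439 1.369701  1.3548528 1.3520786 1.3456564 1.3440202
  1.3529463]]
```

```bash
cat > fit.py <<'E'
from h import *
from scipy.optimize import least_squares
def axis(psi,lean=np.radians(25)): # leaning toward direction psi
    return np.array([np.sin(lean)*np.cos(psi),np.sin(lean)*np.sin(psi),np.cos(lean)])
def fit(tags,c0,psi0,fixlean=True):
    P=np.concatenate([cloud(load(t)).reshape(-1,3) for t in tags]); P=P[np.isfinite(P).all(1)]
    P=P[np.linalg.norm(P-c0,axis=1)<0.06]
    def res(x,P):
        a=axis(x[3],x[4]); d=P-x[:3]; h=d@a; rr=np.linalg.norm(d-h[:,None]*a,axis=1)
        # x[:3]= top centre; lid occupies h in[-.038,0], r<=.03
        # signed distance to solid
        q=np.stack([rr-.03,np.abs(h+.019)-.019],1)
        sd=np.linalg.norm(np.maximum(q,0),axis=1)+np.minimum(q.max(1),0)
        return sd
    x=np.array([*c0,psi0,np.radians(25)])
    for it in range(8):
        a=axis(x[3],x[4]); h=(P-x[:3])@a; s=res(x,P)
        k=(np.abs(s)<(.015 if it<3 else .006))&(h>-.034)
        f=least_squares(lambda y:np.r_[res(np.r_[y,x[4]] if fixlean else y,P[k])/.002, [] if fixlean else (y[4]-np.radians(25))/.03],x[:4] if fixlean else x,loss='soft_l1')
        x=np.r_[f.x,x[4]] if fixlean else f.x
    return x,k.sum(),np.sqrt(np.median(res(x,P[k])**2)),f.cost
if __name__=="__main__":
    for tags in (["scene1"],["side1"],["scene1","side1"]):
      for p0 in (150,180,210,120):
        x,n,e,c=fit(tags,np.array([.515,.045,.195]),np.radians(p0)); print(tags,p0,np.round(x[:3],4),np.degrees(x[3:]).round(1),n,e,round(c,1))
E
python3 fit.py
python3 - <<'E'
from h import *
for t in ["scene1","side1"]:
    s=load(t);W=cloud(s).reshape(-1,3);C=cv2.cvtColor(s["img"],cv2.COLOR_BGR2HSV).reshape(-1,3)
    m=(np.abs(W[:,0]-.42)<.1)&(np.abs(W[:,1]-.325)<.1)&(W[:,2]<.03)&(C[:,1]>100)
    P=W[m]; print(t,m.sum(),np.median(P,0),P.min(0),P.max(0), (P.min(0)+P.max(0))/2)
    (cx,cy),rad=cv2.minEnclosingCircle(P[:,:2].astype(np.float32)); print(cx,cy,rad)
    # tabletop height near dish
    b=(np.hypot(W[:,0]-.42,W[:,1]-.325)>.085)&(np.hypot(W[:,0]-.42,W[:,1]-.325)<.11)&(C[:,1]<40)
    print("table",np.median(W[b],0))
E
```

```text
['scene1'] 150 [0.5065 0.0567 0.1922] [167.9  25. ] 402 0.0010883681795014356 110.3
['scene1'] 180 [0.5065 0.0567 0.1922] [167.9  25. ] 402 0.0010883681783883587 110.3
['scene1'] 210 [0.5065 0.0567 0.1922] [167.9  25. ] 402 0.001088368179241381 110.3
['scene1'] 120 [0.5065 0.0567 0.1922] [167.9  25. ] 402 0.0010883681795848961 110.3
['side1'] 150 [0.5071 0.0531 0.1906] [169.2  25. ] 277 0.0015307402169086916 121.4
['side1'] 180 [0.5071 0.0531 0.1906] [169.2  25. ] 277 0.0015307402170371166 121.4
['side1'] 210 [0.5071 0.0531 0.1906] [169.2  25. ] 277 0.0015307402160314315 121.4
['side1'] 120 [0.5071 0.0531 0.1906] [169.2  25. ] 277 0.0015307402135710593 121.4
['scene1', 'side1'] 150 [0.5067 0.0555 0.1916] [169.1  25. ] 669 0.0013302994605316441 262.6
['scene1', 'side1'] 180 [0.5067 0.0555 0.1916] [169.1  25. ] 669 0.0013302994612551938 262.6
['scene1', 'side1'] 210 [0.5067 0.0555 0.1916] [169.1  25. ] 669 0.0013302994628419627 262.6
['scene1', 'side1'] 120 [0.5067 0.0555 0.1916] [169.1  25. ] 669 0.0013302994606165137 262.6
scene1 873 [0.41799131 0.32708248 0.00462583] [ 0.32010062  0.25602344 -0.18401687] [0.48848559 0.40513267 0.01483319] [ 0.4042931   0.33057806 -0.08459184]
0.40363290905952454 0.32979798316955566 0.08611887693405151
table [ 0.33717151  0.32682585 -0.00605559]
side1 607 [0.41961255 0.33117934 0.00222923] [ 0.3515225   0.25712066 -0.00863396] [0.48708507 0.40474143 0.0139189 ] [0.41930378 0.33093105 0.00264247]
0.41773539781570435 0.3302319049835205 0.07491983473300934
table [ 0.3311052   0.3241389  -0.19726648]
```

```bash
python3 - <<'E'
from h import *
L=np.array([.507,.055,.192]); a=np.array([-.415,.08,.906]); 
for t in ["scene1","side1"]:
    s=load(t);W=cloud(s).reshape(-1,3)
    for n,(x,y) in dict(all=(0,0)).items(): pass
    m=(W[:,2]>.06)&(W[:,2]<.3)&(np.hypot(W[:,0]-.53,W[:,1]-.05)<.22)
    P=W[m]
    # occupancy top-down
    g={}
    H=np.full((22,22),0.)
    for p in P:
        i=int((p[0]-.31)/.02);j=int((p[1]+.17)/.02)
        if 0<=i<22 and 0<=j<22:H[i,j]=max(H[i,j],p[2])
    print(t,"rows x .31+, cols y -.17+ (cm height)")
    for i in range(22): print("%.2f"%(.31+.02*i)," ".join("%3d"%(H[i,j]*1000) if H[i,j] else "  ." for j in range(22)))
s=load("wrist1") if 0 else None
# wrist cam in tool frame
R=np.array([[0.37107579004373675, 0.9286015195771625, 0.001405660841951009], [0.8850993071446966, -0.3541490789869084, 0.3019563649680264], [0.2808949528478503, -0.1108045472519539, -0.9533207108695871]]); t=np.array([-0.5268466729299577, -0.03945542870739691, 0.3790391635141703])
T=np.array([[ 9.28378806e-01, -8.10752551e-04,  3.71634410e-01],[-3.71635230e-01, -1.43898859e-03,  9.28377717e-01],[-2.17906928e-04, -9.99998636e-01, -1.63723072e-03]]);p=np.array([0.19501375, 0.48727987, 0.40398245])
print("cam in tool",T.T@(-R.T@t-p),"fwd",T.T@R[2],"right",T.T@R[0])
E
```

```text
scene1 rows x .31+, cols y -.17+ (cm height)
0.31   .   .   .   .   .   .   .   .   .   .   .   .   .   .   .   .   .   .   .   .   .   .
0.33   .   .   .   .   .   .   .   .   .   .   .   .   .   .   .   .   .   .   .   .   .   .
0.35   .   .   .   .   .   .   .   .   .   .   .   .   .   .   .   .   .   .   .   .   .   .
0.37   .   .   .   .   .   .   .   .   .   .   .   .   .   .   .   .   .   .   .   .   .   .
0.39   .   .   .   .   .   .   .   .   .   .   .   .   .   .   .   .   .   .   .   .   .   .
0.41   .   .   .   .   .   .   .   .   .   .   .   .   .   .   .   .   .   .   .   .   .   .
0.43   .   .   .   .   .   .   .   .   .   .   .   .   .   .   .   .   .   .   .   .   .   .
0.45   .   .   .   .   .   .   .   .   .   .   .   .   .   .   .   .   .   .   .   .   .   .
0.47   .   .   .   .   .   .   .   .   . 190 189 187   .   .   .   .   .   .   .   .   .   .
0.49   .   .   .   .   .   .   .   . 104 196 196 194 193   .   .   .   .   .   .   .   .   .
0.51   .   .   .   .   .   .   .   . 105 199 205 203 202  83   .   .   .   .   .   .   .   .
0.53   .   .   .  92 111 106   .
[... 2525 characters left out ...]
63   .   .   .  99 101 101  95   .   .   .   .   .   .   .   .   .   .   .   .   .   .   .
0.65   .   .   .   .  97  95   .   .   .   . 115 110 110   .   .   .   .   .   . 158   .   .
0.67   .   .   .   .   .   .   .   .   . 113 112 110 111 112   .   .   .   .   .   .   .   .
0.69   .   .   .   .   .   .   .   .   . 110 111 109 111 110   .   .   .   .   .   .   .   .
0.71   .   .   .   .   .   .   .   .   . 101 109 113 111 107   .   .   .   .   .   .   .   .
0.73   .   .   .   .   .   .   .   .   .   .   . 106 112   .   .   .   .   .   .   .   .   .
cam in tool [-0.07710632  0.02999662  0.00146993] fwd [0.30216353 0.95325112 0.00308256] right [-6.02446713e-04 -3.04275656e-03  9.99995190e-01]
```

```bash
cat > plan.py <<'E'
from h import *
from scipy.spatial.transform import Rotation as Ro
def st():
    from plant import r
    return r.get_state()
def rel(p,T,pos,Rt):
    return (T.T@(np.asarray(pos)-p)*100).round(2), Ro.from_matrix(T.T@Rt).as_rotvec().round(4)
def aim(T,a,rot_y=0):
    """smallest turn taking T's y to -a, then twist about y"""
    y=-np.asarray(a)/np.linalg.norm(a); c=np.cross(T[:,1],y); s=np.linalg.norm(c); ang=np.arctan2(s,T[:,1]@y)
    return Ro.from_rotvec(c/(s+1e-12)*ang).as_matrix()@T@Ro.from_rotvec([0,rot_y,0]).as_matrix()
E
python3 - <<'E'
from plan import *
s=st(); L=np.array([.507,.055,.1915]); a=np.array([-.415,.08,.906]);a/=np.linalg.norm(a)
tgt=L-.011*a+.255*a; print(tgt,rel(s["tcp_pos"],s["tcp_rot"],tgt,s["tcp_rot"]))
E
```

```text
[0.4057127  0.07452526 0.4126236 ] (array([ 34.9 ,  -0.79, -30.5 ]), array([0., 0., 0.]))
```

```bash
R='[3.49,-0.08,-3.05],[0,0,0],0'; python3 -m jog '[[[3.49,-0.08,-3.05],[0,0,0],0],[[3.49,-0.08,-3.05],[0,0,0],0],[[3.49,-0.08,-3.05],[0,0,0],0],[[3.49,-0.08,-3.05],[0,0,0],0],[[3.49,-0.08,-3.05],[0,0,0],0]]' && python3 -m jog '[[[3.49,-0.08,-3.05],[0,0,0],0],[[3.49,-0.08,-3.05],[0,0,0],0],[[3.49,-0.08,-3.05],[0,0,0],0],[[3.49,-0.08,-3.05],[0,0,0],0],[[3.49,-0.08,-3.05],[0,0,0],0]]'
python3 -m jog '[[[0,0,0],[0,0.149,0],0],[[0,0,0],[0,0.149,0],0],[[0,0,0],[0,0.149,0],0],[[0,0,0],[0,0.149,0],0],[[0,0,0],[0,0.149,0],0]]'
python3 - <<'E'
from plan import *
s=st(); print(s["t"],s["q"].round(1),s["tcp_pos"],s["tcp_rot"].round(3))
E
```

```text
t: 1.8
tcp_pos: [0.3008, 0.2794, 0.4089]
tcp_rot: [[0.929, 0.001, 0.371], [-0.371, 0.0, 0.929], [0.001, -1.0, 0.001]]
ft_force: [0.1, 0.1, -0.7]
gripper_width: 0.0853
t: 2.3
tcp_pos: [0.4062, 0.0727, 0.4131]
tcp_rot: [[0.928, 0.001, 0.372], [-0.372, 0.0, 0.928], [0.001, -1.0, 0.001]]
ft_force: [0.1, 0.2, 0.8]
gripper_width: 0.0855
t: 2.8
tcp_pos: [0.4057, 0.0744, 0.4128]
tcp_rot: [[0.425, 0.0, 0.905], [-0.905, 0.0, 0.425], [-0.0, -1.0, 0.0]]
ft_force: [-0.4, 0.6, 0.5]
gripper_width: 0.0855
2.8 [ -0.3   7.2 102.5   0.   70.2 -25.4] [0.4057378  0.07444231 0.41276404] [[ 0.425  0.     0.905]
 [-0.905  0.     0.425]
 [-0.    -1.     0.   ]]
```

```bash

python3 -m jog '[[[0,0,0],[0,0.149,0],0],[[0,0,0],[0,0.149,0],0],[[0,0,0],[0,0.149,0],0],[[0,0,0],[0,0.149,0],0],[[0,0,0],[0,0.149,0],0]]' >/dev/null
python3 -m jog '[[[0,0,0],[0,0.149,0],0],[[0,0,0],[0,0.149,0],0],[[0,0,0],[0,0.149,0],0],[[0,0,0],[0,0.149,0],0],[[0,0,0],[0,0.149,0],0]]' >/dev/null
python3 -m jog '[[[0,0,0],[0,0.149,0],0],[[0,0,0],[0,0.149,0],0],[[0,0,0],[0,0.149,0],0],[[0,0,0],[0,0.149,0],0],[[0,0,0],[0,0.149,0],0]]' >/dev/null
python3 -m jog '[[[0,0,0],[0,0.149,0],0],[[0,0,0],[0,0.149,0],0],[[0,0,0],[0,0.149,0],0],[[0,0,0],[0,0.149,0],0],[[0,0,0],[0,0.149,0],0]]'
python3 - <<'E'
from plan import *
s=st(); print(s["t"],s["q"].round(1),s["tcp_pos"])
L=np.array([.507,.055,.1915]); a=np.array([-.415,.08,.906]);a/=np.linalg.norm(a)
T=aim(s["tcp_rot"],a); print(rel(s["tcp_pos"],s["tcp_rot"],s["tcp_pos"],T))
E
```

```text
t: 4.8
tcp_pos: [0.4057, 0.0745, 0.4128]
tcp_rot: [[-0.565, 0.0, -0.825], [0.825, 0.0, -0.565], [-0.0, -1.0, -0.0]]
ft_force: [0.6, -0.2, 0.9]
gripper_width: 0.0859
4.8 [ -0.3   7.2 102.5   0.   70.2 145.3] [0.4057061  0.07452849 0.41278327]
(array([0., 0., 0.]), array([-0.3067, -0.    ,  0.3102]))
```

```bash

python3 -m jog '[[[0,0,0],[-0.102,0,0.1035],0],[[0,0,0],[-0.102,0,0.1035],0],[[0,0,0],[-0.102,0,0.1035],0],[[0,0,0],[0,0,0],0]]'
python3 - <<'E'
from plan import *
from plant import look_for
s=st(); print(s["t"],s["q"].round(1),s["tcp_pos"])
w=snap("wrist","w1"); print(look_for("wrist","lid"))
print(proj(w,[.507,.055,.1915]))
E
```

```text
t: 5.2
tcp_pos: [0.4048, 0.0748, 0.4128]
tcp_rot: [[-0.505, 0.417, -0.756], [0.809, -0.078, -0.583], [-0.302, -0.906, -0.298]]
ft_force: [-1.5, -0.0, -0.4]
gripper_width: 0.0853
5.2 [  1.5   1.8 110.8  -7.5  43.  151.1] [0.40478932 0.07477247 0.41276095]
[{'box': [377.4, 222.0, 42.9, 39.6], 'score': 0.89}, {'box': [248.9, 201.5, 86.4, 89.6], 'score': 0.87}, {'box': [462.9, 157.7, 71.1, 53.2], 'score': 0.65}]
[250.8086421  205.32311511]
```

View pics/w1.png

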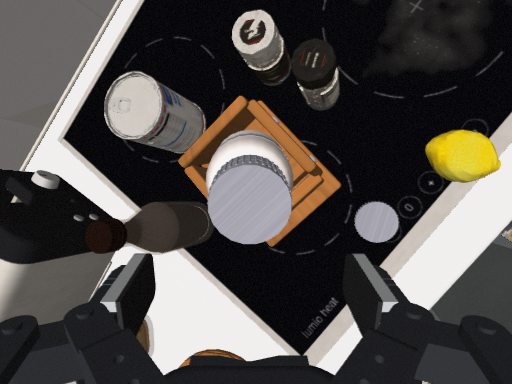

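The wrist view shows the large lid on the jar at (249,203), 86 px wide. The look-alike on the hob at (377,222) is only 43 px wide. The larger one on the leaning jar is meant. The enlarged crop will confirm it, and I'll refit from this view.

```bash
python3 - <<'E'
from fit import *
s=load("w1"); cv2.imwrite("pics/w1c.png",cv2.resize(s["img"][110:270,180:420],None,fx=3,fy=3,interpolation=cv2.INTER_CUBIC))
for tags in (["w1"],["scene1","side1","w1"]):
  for fl in (True,False):
    x,n,e,c=fit(tags,np.array([.507,.055,.192]),np.radians(169),fl); print(tags,np.round(x[:3],4),np.degrees(x[3:]).round(1),n,e.round(4),axis(x[3],x[4]).round(3),proj(s,x[:3]).round(1))
W=cloud(s); m=np.zeros(W.shape[:2],bool)
P=W[185:225,230:270].reshape(-1,3); c=P.mean(0); u,sv,vt=np.linalg.svd(P-c); print("plane normal",vt[2]*np.sign(vt[2][2]),c,sv/40)
# small lookalike width
print(W[222,377], "small dia ~",np.linalg.norm(W[222,357]-W[222,397]))
E
```

```text
['w1'] [0.5078 0.0563 0.191 ] [169.8  25. ] 5909 0.0004 [-0.416  0.075  0.906] [249.1 206.1]
['w1'] [0.5077 0.0563 0.191 ] [169.9  25.1] 5909 0.0004 [-0.418  0.075  0.905] [249.1 206.1]
['scene1', 'side1', 'w1'] [0.5075 0.056  0.191 ] [169.9  25. ] 6586 0.0005 [-0.416  0.074  0.906] [249.7 206. ]
['scene1', 'side1', 'w1'] [0.5075 0.056  0.191 ] [169.9  25.1] 6586 0.0005 [-0.418  0.075  0.905] [249.7 206. ]Traceback (most recent call last):
  File "<stdin>", line 7, in <module>
    u, s, vh = gufunc(a, signature=signature)
               ~~~~~~^^^^^^^^^^^^^^^^^^^^^^^^
    raise LinAlgError("SVD did not converge")
numpy.linalg.LinAlgError: SVD did not converge
```

View pics/w1c.png

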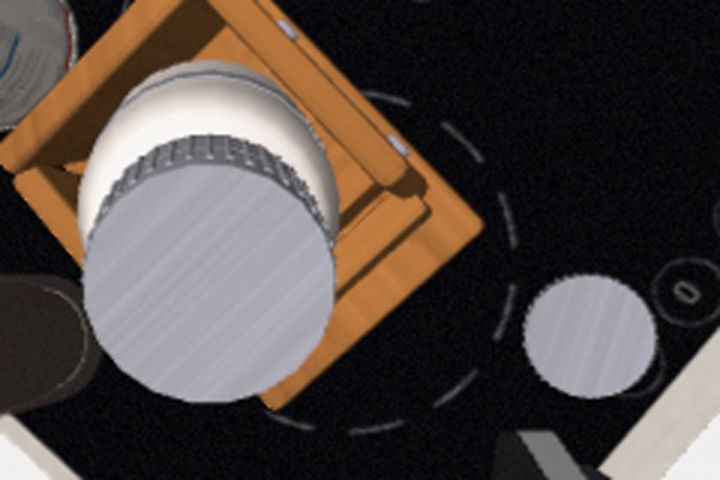

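```bash
python3 - <<'E'
from plan import *
s=st(); L=np.array([.5077,.0563,.191]); a=np.array([-.4165,.0748,.906]);a/=np.linalg.norm(a)
T=aim(s["tcp_rot"],a)
print(s["t"],rel(s["tcp_pos"],s["tcp_rot"],L+.139*a,T),rel(s["tcp_pos"],s["tcp_rot"],L+.2*a,T))
E
```

```text
5.3 (array([-0.02, 10.59, -0.09]), array([-0.0059, -0.    ,  0.0007])) (array([-0.02,  4.49, -0.05]), array([-0.0059, -0.    ,  0.0007]))
```

```bash

python3 -m jog '[[[-0.02,2.2,-0.02],[-0.006,0,0.001],0],[[0,2.2,-0.02],[0,0,0],0],[[0,2.1,-0.02],[0,0,0],0],[[0,2.1,-0.02],[0,0,0],0],[[0,2.0,-0.01],[0,0,0],0]]'
python3 -m jog '[[[0,0,0],[0,0,0],0],[[0,0,0],[0,0,0],0]]'
python3 - <<'E'
from plan import *
s=st(); L=np.array([.5077,.0563,.191]); a=np.array([-.4165,.0748,.906]);a/=np.linalg.norm(a)
print(s["t"],s["q"].round(1),s["torque"],rel(s["tcp_pos"],s["tcp_rot"],L+.139*a,aim(s["tcp_rot"],a)))
snap("scene","s2");snap("wrist","w2")
E
```

```text
t: 5.8
tcp_pos: [0.4517, 0.0665, 0.3161]
tcp_rot: [[-0.505, 0.417, -0.756], [0.81, -0.076, -0.582], [-0.3, -0.906, -0.299]]
ft_force: [-0.6, 0.8, -0.4]
gripper_width: 0.0857
t: 6.0
tcp_pos: [0.4512, 0.0667, 0.317]
tcp_rot: [[-0.505, 0.417, -0.756], [0.81, -0.076, -0.582], [-0.3, -0.906, -0.3]]
ft_force: [0.0, 0.4, -0.8]
gripper_width: 0.0853
6.0 [ 1.000e-01  1.400e+01  1.140e+02 -9.500e+00  2.760e+01  1.528e+02] [-0.0476189   0.21669059  0.01327403] (array([ 0.07, -0.05,  0.11]), array([ 0.0004,  0.    , -0.0012]))
```

View pics/w2.png

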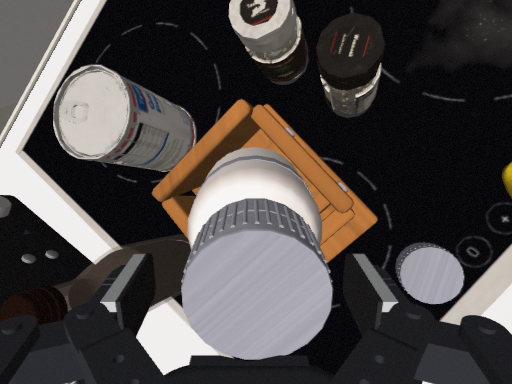

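```bash

python3 -m jog '[[[0.07,0,0.11],[0,0,0],0],[[0,0,0],[0,0,0],1],[[0,0,0],[0,0,0],1],[[0,0,0],[0,0,0],1],[[0,0,0],[0,0,0],1]]'
python3 -m jog '[[[0,0,0],[0,0,0],1],[[0,0,0],[0,0,0],1]]'
python3 - <<'E'
from plan import *
s=st(); print(s["t"],s["ft_force"],s["torque"],s["gripper_width"]);snap("wrist","w3")
E
```

```text
t: 6.6
tcp_pos: [0.449, 0.0666, 0.3173]
tcp_rot: [[-0.504, 0.419, -0.755], [0.809, -0.076, -0.583], [-0.302, -0.905, -0.301]]
ft_force: [-9.2, -2.6, 10.8]
gripper_width: 0.0589
t: 6.8
tcp_pos: [0.4489, 0.0666, 0.3173]
tcp_rot: [[-0.504, 0.419, -0.755], [0.809, -0.076, -0.583], [-0.302, -0.905, -0.301]]
ft_force: [-9.0, -2.3, 9.9]
gripper_width: 0.0592
6.8 [-9.03615404 -2.34152645  9.87303226] [-0.58202018  0.89169604 -0.32094592] 0.05922001696531508
```

View pics/w3.png

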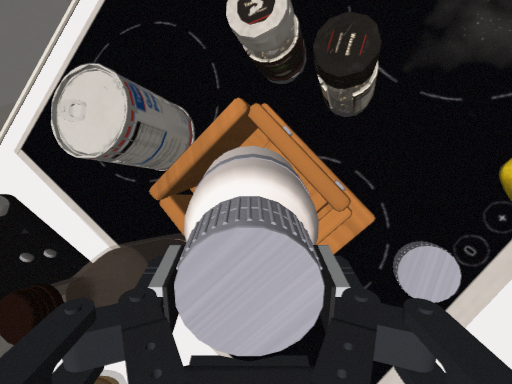

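```bash

python3 -m jog '[[[0,-0.01,0],[0,-0.149,0],1],[[0,-0.01,0],[0,-0.149,0],1],[[0,-0.01,0],[0,-0.149,0],1],[[0,-0.01,0],[0,-0.149,0],1],[[0,-0.01,0],[0,-0.149,0],1]]'
python3 - <<'E'
from plan import *
s=st(); print(s["t"],s["q"].round(1),s["ft_force"],s["torque"],s["gripper_width"]);snap("wrist","w4");snap("scene","s4")
a=cv2.imread("pics/w3.png");b=cv2.imread("pics/w4.png");cv2.imwrite("pics/w34.png",np.hstack([a[150:,120:390],b[150:,120:390]]))
E
```

```text
t: 7.35
tcp_pos: [0.4486, 0.0664, 0.3177]
tcp_rot: [[-0.884, 0.419, -0.208], [0.195, -0.076, -0.978], [-0.426, -0.905, -0.014]]
ft_force: [-10.0, -3.6, 11.0]
gripper_width: 0.0584
7.35 [ 1.000e-01  1.370e+01  1.143e+02 -9.600e+00  2.750e+01  1.099e+02] [-10.02871765  -3.57304982  11.0450637 ] [-0.63347983  1.00745183 -0.68677865] 0.058424404189555856
```

View pics/w34.png

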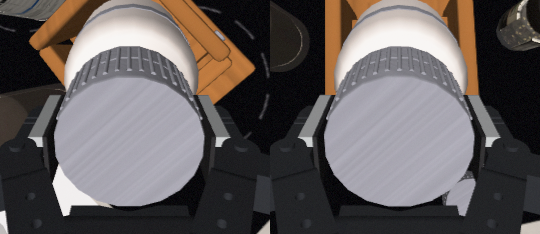

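The lid's brushed grain stays fixed relative to the gripper while the stand turns in view, so the lid is turning with it. I'll continue.

```bash

python3 -m jog '[[[0,-0.02,0],[0,-0.149,0],1],[[0,-0.02,0],[0,-0.149,0],1],[[0,-0.02,0],[0,-0.149,0],1],[[0,-0.01,0],[0,-0.149,0],1],[[0,-0.01,0],[0,-0.149,0],1]]'
python3 -m jog '[[[0,-0.02,0],[0,-0.149,0],1],[[0,-0.02,0],[0,-0.149,0],1],[[0,-0.02,0],[0,-0.149,0],1],[[0,-0.01,0],[0,-0.149,0],1],[[0,-0.01,0],[0,-0.149,0],1]]'
python3 - <<'E'
from plan import *
s=st(); print(s["t"],s["q"].round(1),s["ft_force"],s["torque"],s["gripper_width"]);snap("wrist","w5")
a=cv2.imread("pics/w4.png");b=cv2.imread("pics/w5.png");cv2.imwrite("pics/w45.png",np.hstack([a[150:,120:390],b[150:,120:390]]))
E
```

```text
t: 7.95
tcp_pos: [0.4481, 0.0665, 0.3182]
tcp_rot: [[-0.791, 0.418, 0.446], [-0.52, -0.076, -0.851], [-0.321, -0.905, 0.278]]
ft_force: [-10.6, -4.1, 10.6]
gripper_width: 0.0588
t: 8.45
tcp_pos: [0.4475, 0.0663, 0.3187]
tcp_rot: [[-0.28, 0.417, 0.865], [-0.959, -0.077, -0.273], [-0.047, -0.906, 0.421]]
ft_force: [-10.9, -6.8, 8.6]
gripper_width: 0.0588
8.45 [ 1.000e-01  1.350e+01  1.144e+02 -9.600e+00  2.780e+01  2.450e+01] [-10.87595779  -6.78438034   8.61493428] [-0.93481009  1.15502714 -0.8456308 ] 0.05879925002151163
```

View pics/w45.png

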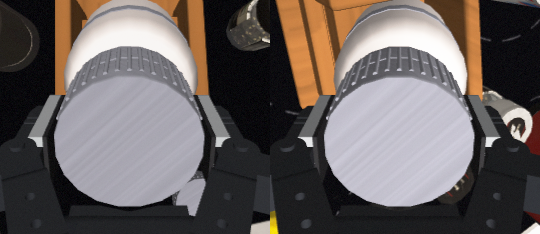

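```bash

python3 -m jog '[[[0,-0.02,0],[0,-0.149,0],1],[[0,-0.02,0],[0,-0.149,0],1],[[0,-0.02,0],[0,-0.149,0],1],[[0,-0.01,0],[0,-0.149,0],1],[[0,-0.01,0],[0,-0.149,0],1]]'
python3 -m jog '[[[0,-0.02,0],[0,-0.149,0],1],[[0,-0.02,0],[0,-0.149,0],1],[[0,-0.02,0],[0,-0.149,0],1],[[0,-0.01,0],[0,-0.149,0],1],[[0,-0.01,0],[0,-0.149,0],1]]'
python3 -m jog '[[[0,-0.02,0],[0,-0.149,0],1],[[0,-0.02,0],[0,-0.149,0],1],[[0,-0.02,0],[0,-0.149,0],1],[[0,-0.01,0],[0,-0.149,0],1],[[0,-0.01,0],[0,-0.149,0],1]]'
python3 -m jog '[[[0,-0.02,0],[0,-0.149,0],1],[[0,-0.02,0],[0,-0.149,0],1],[[0,-0.02,0],[0,-0.149,0],1],[[0,-0.01,0],[0,-0.149,0],1],[[0,0,0],[0,0,0],1]]'
python3 - <<'E'
from plan import *
s=st(); print(s["t"],s["q"].round(1),s["ft_force"],s["torque"],s["gripper_width"]);snap("wrist","w6")
a=cv2.imread("pics/w4.png");b=cv2.imread("pics/w6.png");cv2.imwrite("pics/w46.png",np.hstack([a[150:,120:390],b[150:,120:390]]))
E
```

```text
t: 9.0
tcp_pos: [0.4473, 0.0659, 0.3193]
tcp_rot: [[0.381, 0.416, 0.826], [-0.89, -0.078, 0.45], [0.251, -0.906, 0.341]]
ft_force: [-10.6, -10.9, 8.2]
gripper_width: 0.0585
t: 9.5
tcp_pos: [0.4472, 0.0657, 0.32]
tcp_rot: [[0.839, 0.417, 0.349], [-0.349, -0.078, 0.934], [0.417, -0.906, 0.08]]
ft_force: [-8.0, -13.3, 6.4]
gripper_width: 0.0587
t: 10.0
tcp_pos: [0.4474, 0.0659, 0.3209]
tcp_rot: [[0.853, 0.418, -0.312], [0.376, -0.078, 0.923], [0.362, -0.905, -0.224]]
ft_force: [-3.5, -11.6, 3.9]
gripper_width: 0.0586
t: 10.5
tcp_pos: [0.4471, 0.0665, 0.3213]
tcp_rot: [[0.531, 0.419, -0.737], [0.829, -0.077, 0.554], [0.176, -0.905, -0.388]]
ft_force: [-1.9, -2.9, 1.2]
gripper_width: 0.0586
10.5 [ 1.000e-01  1.320e+01  1.142e+02 -9.500e+00  2.810e+01 -1.377e+02] [-1.93679162 -2.91444706  1.2039937 ] [-0.31445602  0.47313348 -0.28250845] 0.058635737293806396
```

View pics/w46.png

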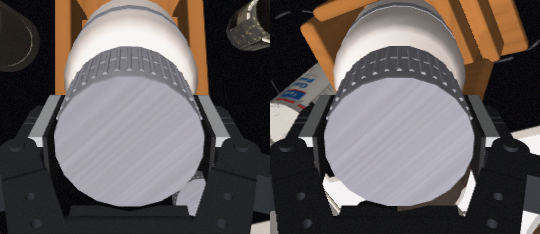

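```bash

python3 -m jog '[[[0,-0.2,0],[0,0,0],1],[[0,-0.3,0],[0,0,0],1],[[0,-0.3,0],[0,0,0],1]]'
python3 - <<'E'
from plan import *
s=st(); print(s["t"],s["ft_force"],s["torque"],s["gripper_width"]);snap("wrist","w7")
E
```

```text
t: 10.85
tcp_pos: [0.444, 0.0678, 0.3286]
tcp_rot: [[0.533, 0.42, -0.734], [0.827, -0.075, 0.557], [0.178, -0.905, -0.387]]
ft_force: [-0.7, -2.2, -2.4]
gripper_width: 0.059
10.85 [-0.68569193 -2.18268121 -2.43927533] [-0.25264151  0.4017918  -0.14015693] 0.058987054455639905
```

View pics/w7.png

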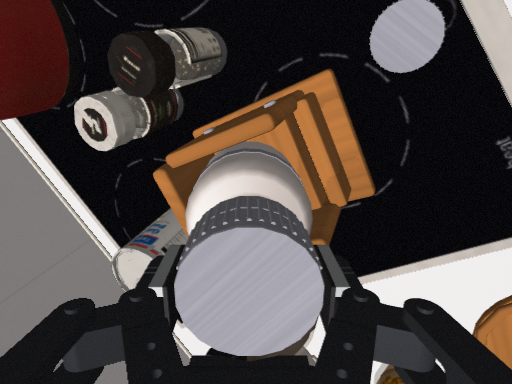

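The lid rose 8 mm with almost no force, so it's free. I'll keep lifting along the axis.

```bash

python3 -m jog '[[[0,-1.5,0],[0,0,0],1],[[0,-1.5,0],[0,0,0],1],[[0,-1.5,0],[0,0,0],1],[[0,-1.5,0],[0,0,0],1],[[0,-1.5,0],[0,0,0],1]]'
python3 - <<'E'
from plan import *
s=st(); print(s["t"],s["q"].round(1),s["ft_force"],s["gripper_width"])
D=np.array([.4185,.3305,.0025]); 
T=aim(s["tcp_rot"],[0,0,1.]); print(rel(s["tcp_pos"],s["tcp_rot"],s["tcp_pos"],T))
s2=T; print("then shift",rel(s["tcp_pos"],T,[.4185,.3305,.35],T))
snap("scene","s8")
E
```

```text
t: 11.4
tcp_pos: [0.4125, 0.0737, 0.3973]
tcp_rot: [[0.533, 0.421, -0.734], [0.827, -0.075, 0.557], [0.18, -0.904, -0.388]]
ft_force: [-0.0, 0.2, -1.3]
gripper_width: 0.0585
11.4 [   1.3    3.6  111.7   -7.5   40.1 -139.1] [-0.02207494  0.225989   -1.31569395] 0.05846977789411565
(array([0., 0., 0.]), array([0.4013, 0.    , 0.1859]))
then shift (array([21.4 ,  4.73, 14.21]), array([0., 0., 0.]))
```

View pics/s8.png

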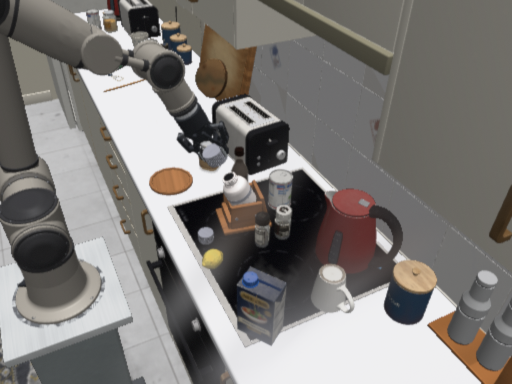

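```bash

python3 -m jog '[[[0,0,0],[0.1,0,0.0465],1],[[0,0,0],[0.1,0,0.0465],1],[[0,0,0],[0.1,0,0.0465],1],[[0,0,0],[0.1013,0,0.0464],1]]'
python3 -m jog '[[[4.28,0.9,2.84],[0,0,0],1],[[4.28,0.9,2.84],[0,0,0],1],[[4.28,0.9,2.84],[0,0,0],1],[[4.28,0.9,2.84],[0,0,0],1],[[4.28,0.9,2.84],[0,0,0],1]]'
python3 -m jog '[[[0,0,0],[0,0,0],1]]'
python3 - <<'E'
from plan import *
s=st(); print(s["t"],s["q"].round(1),s["tcp_pos"],s["ft_force"],s["gripper_width"])
snap("wrist","w9");snap("scene","s9");snap("side","d9")
from plant import look_for
print(look_for("wrist","dish"))
E
```

```text
t: 11.85
tcp_pos: [0.4129, 0.0736, 0.3965]
tcp_rot: [[0.573, -0.004, -0.82], [0.82, 0.001, 0.573], [-0.002, -1.0, 0.004]]
ft_force: [-0.4, -0.2, -2.1]
gripper_width: 0.0588
t: 12.35
tcp_pos: [0.4185, 0.322, 0.3526]
tcp_rot: [[0.573, -0.0, -0.82], [0.82, 0.0, 0.573], [0.0, -1.0, 0.0]]
ft_force: [1.6, -0.6, -0.6]
gripper_width: 0.0587
t: 12.45
tcp_pos: [0.4179, 0.3246, 0.3513]
tcp_rot: [[0.569, -0.002, -0.823], [0.823, 0.001, 0.569], [-0.0, -1.0, 0.002]]
ft_force: [-0.3, -0.9, -0.6]
gripper_width: 0.0586
12.45 [ 2.950e+01  2.280e+01  9.140e+01  1.000e-01  6.590e+01 -1.159e+02] [0.41792935 0.32455248 0.35130983] [-0.28684516 -0.94061672 -0.5745657 ] 0.05856314839792286
[{'box': [252.1, 164.9, 148.8, 121.3], 'score': 0.96}]
```

View pics/w9.png

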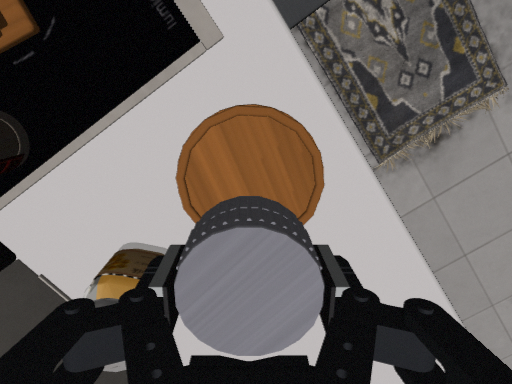

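```bash
python3 - <<'E'
from plan import *
from scipy.optimize import least_squares
s=load("w9");W=cloud(s);H=cv2.cvtColor(s["img"],cv2.COLOR_BGR2HSV)
P=W.reshape(-1,3);C=H.reshape(-1,3)
near=np.hypot(P[:,0]-.4185,P[:,1]-.33)<.1
m=near&(C[:,1]>100)&(P[:,2]<.03)
# outer edge: max radius per angle
def circ(Q,c0):
    th=np.degrees(np.arctan2(Q[:,1]-c0[1],Q[:,0]-c0[0]))//4; E=[]
    for t in np.unique(th):
        k=Q[th==t]; rr=np.hypot(k[:,0]-c0[0],k[:,1]-c0[1]); 
        if rr.max()>.06: E.append(k[rr.argmax()])
    E=np.array(E)[:,:2]; f=least_squares(lambda x:np.hypot(E[:,0]-x[0],E[:,1]-x[1])-x[2],[*c0[:2],.075],loss='soft_l1',f_scale=.002); return f.x,len(E)
print("wrist dish",circ(P[m],(.4185,.33)), "floor z",np.median(P[m&(np.hypot(P[:,0]-.4185,P[:,1]-.33)<.055)][:,2]),"rim",np.percentile(P[m][:,2],99))
b=near&(C[:,1]<40)&(P[:,2]<.03)&(np.hypot(P[:,0]-.4185,P[:,1]-.33)>.08); print("table",np.median(P[b][:,2]))
for t in ("scene1","side1"):
    q=load(t);V=cloud(q).reshape(-1,3);c=cv2.cvtColor(q["img"],cv2.COLOR_BGR2HSV).reshape(-1,3)
    k=(np.hypot(V[:,0]-.4185,V[:,1]-.33)<.085)&(c[:,1]>100)&(V[:,2]<.03)&(V[:,2]>-.02); print(t,circ(V[k],(.4185,.33)),"floor",np.median(V[k&(np.hypot(V[:,0]-.4185,V[:,1]-.33)<.055)][:,2]))
# lid top in hand
v,u=np.mgrid[240:340,200:300]; Q=W[240:340,200:300].reshape(-1,3); Q=Q[np.isfinite(Q).all(1)]; 
c=np.median(Q,0);Q=Q[np.abs(Q[:,2]-c[2])<.006]; c=Q.mean(0); w,vt=np.linalg.eigh(np.cov((Q-c).T)); n=vt[:,0]*np.sign(vt[2,0]); print("lid top plane",c,n,np.degrees(np.arccos(n[2])))
p=st(); 
d=(P-p["tcp_pos"])@p["tcp_rot"]; top=d[(np.abs(P[:,2]-c[2])<.006)&(np.hypot(P[:,0]-p["tcp_pos"][0],P[:,1]-p["tcp_pos"][1])<.04)]
print("lid top extents in tool",top.min(0),top.max(0))
x=np.percentile(top,[.5,99.5],axis=0); print((x[0]+x[1])/2,x[1]-x[0])
hn=(P[:,2]>.05)&(P[:,2]<.14)&(np.hypot(P[:,0]-.4185,P[:,1]-.33)<.3)
V=cloud(load("scene1")).reshape(-1,3); hn=(V[:,2]>.09)&(V[:,2]<.12)&(V[:,1]>.25)&(V[:,1]<.45)&(V[:,0]<.65); print("honey",V[hn].min(0),V[hn].max(0))
E
```

```text
wrist dish (array([0.42125234, 0.33353815, 0.0732087 ]), 67) floor z 0.0026719958909932075 rim 0.008971100899737119
table -0.005361843861644112
scene1 (array([0.4188536 , 0.32997423, 0.07060248]), 90) floor 0.004341257528898361
side1 (array([0.41955397, 0.32882597, 0.06788973]), 83) floor 0.0016492028031080115
lid top plane [0.41597209 0.32342232 0.21132792] [ 8.41186267e-04 -2.17988464e-03  9.99997270e-01] 0.13387488791758373
lid top extents in tool [-0.0263425   0.13568544 -0.03915504] [0.03449504 0.14771636 0.03944223]
[0.0038252  0.14190385 0.00067394] [0.0571286  0.01093599 0.07355764]
honey [0.54199269 0.32120349 0.09001035] [0.64966645 0.44773795 0.11724814]
```

```bash
python3 - <<'E'
from plan import *
s=st(); print(s["t"],s["tcp_pos"],rel(s["tcp_pos"],s["tcp_rot"],[.420,.332,.1955],aim(s["tcp_rot"],[0,0,1.])))
E
```

```text
12.65 [0.41872645 0.31915464 0.35301485] (array([ 1.14, 15.75,  0.62]), array([-0.0007, -0.    , -0.0011]))
```

```bash

python3 -m jog '[[[0.5,0,0.3],[0,0,0],1],[[0.5,0,0.3],[0,0,0],1],[[0,0,0],[0,0,0],1],[[0,0,0],[0,0,0],1],[[0,0,0],[0,0,0],1]]'
python3 - <<'E'
from plan import *
s=st(); print(s["t"],s["tcp_pos"],s["joint_vel"].round(1)); snap("wrist","w10"); p=st()["tcp_pos"];print(p)
exec(open("/dev/null").read())
from scipy.optimize import least_squares
s=load("w10");W=cloud(s);H=cv2.cvtColor(s["img"],cv2.COLOR_BGR2HSV);P=W.reshape(-1,3);C=H.reshape(-1,3);c0=(.42,.331)
Q=P[(np.hypot(P[:,0]-c0[0],P[:,1]-c0[1])<.085)&(C[:,1]>100)&(P[:,2]<.03)]
th=np.degrees(np.arctan2(Q[:,1]-c0[1],Q[:,0]-c0[0]))//4;E=[]
for t in np.unique(th):
    k=Q[th==t];rr=np.hypot(k[:,0]-c0[0],k[:,1]-c0[1])
    if rr.max()>.06:E.append(k[rr.argmax()])
E=np.array(E)
f=least_squares(lambda x:np.hypot(E[:,0]-x[0],E[:,1]-x[1])-.0745,c0,loss='soft_l1',f_scale=.002);print(f.x,len(E))
s=st();print(rel(s["tcp_pos"],s["tcp_rot"],[*f.x,.1955],aim(s["tcp_rot"],[0,0,1.])))
E
```

```text
t: 13.15
tcp_pos: [0.4195, 0.331, 0.3531]
tcp_rot: [[0.573, -0.001, -0.819], [0.819, -0.0, 0.573], [-0.001, -1.0, 0.001]]
ft_force: [-0.3, -0.5, -0.4]
gripper_width: 0.0586
13.15 [0.41946329 0.33099377 0.35314743] [ 0.1  0.   0.1  0.1  0.  -0.1]
[0.41944992 0.33102856 0.35314639]
[0.42192934 0.33456045] 68
(array([ 0.45, 15.76, -0.02]), array([-0.0009,  0.    , -0.0011]))
```

```bash

python3 -m jog '[[[0.15,3.2,0],[0,0,0],1],[[0,3.2,0],[0,0,0],1],[[0,3.2,0],[0,0,0],1],[[0,3.2,0],[0,0,0],1],[[0,2.7,0],[0,0,0],1]]'
python3 -m jog '[[[0,0.3,0],[0,0,0],1],[[0,0,0],[0,0,0],1],[[0,0,0],[0,0,0],1]]'
python3 - <<'E'
from plan import *
s=st(); print(s["t"],s["tcp_pos"],s["ft_force"]); snap("wrist","w11"); snap("side","d11");snap("scene","s11")
a=cv2.imread("pics/d11.png")[140:240,130:260];b=cv2.imread("pics/s11.png")[140:240,110:240]
cv2.imwrite("pics/c11.png",np.vstack([np.hstack([cv2.resize(x,(390,300),interpolation=cv2.INTER_CUBIC) for x in(a,b)]),cv2.resize(cv2.imread("pics/w11.png")[150:],(780,300))[:,:]]))
E
```

```text
t: 13.7
tcp_pos: [0.4199, 0.3321, 0.1966]
tcp_rot: [[0.573, -0.002, -0.82], [0.82, -0.001, 0.573], [-0.002, -1.0, 0.001]]
ft_force: [-0.5, -0.6, -0.1]
gripper_width: 0.0586
t: 14.0
tcp_pos: [0.4207, 0.3327, 0.1965]
tcp_rot: [[0.573, 0.001, -0.82], [0.82, 0.001, 0.573], [0.001, -1.0, -0.0]]
ft_force: [0.3, 0.3, -0.7]
gripper_width: 0.059
14.0 [0.42065006 0.33268869 0.19653159] [ 0.33390879  0.29824488 -0.71455737]
```

View pics/c11.png

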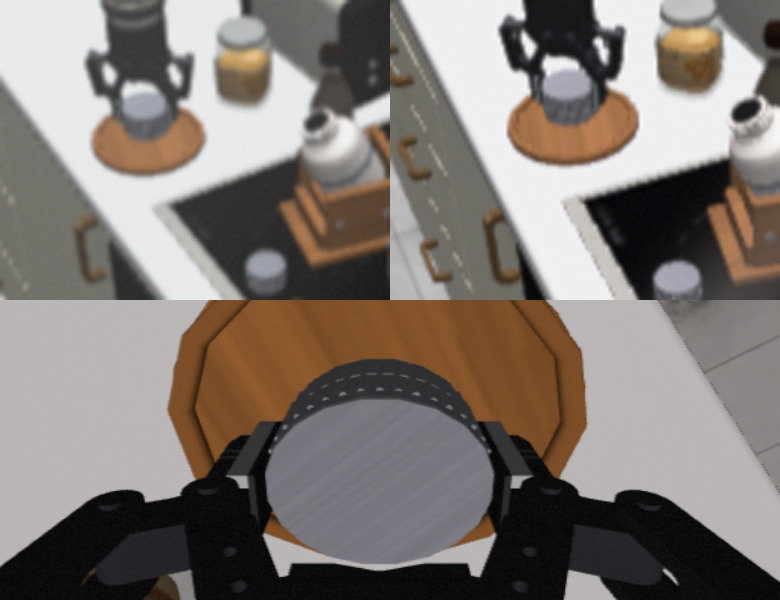

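```bash

python3 -m jog '[[[0,0.5,0],[0,0,0],1],[[0,0.5,0],[0,0,0],1],[[0,0.3,0],[0,0,0],1],[[0,0,0],[0,0,0],1]]'
python3 -m jog '[[[0,0.1,0],[0,0,0],1],[[0,0,0],[0,0,0],1]]'
python3 -m jog '[[[0,0.1,0],[0,0,0],1],[[0,0,0],[0,0,0],1]]'
```

```text
t: 14.55
tcp_pos: [0.4198, 0.3323, 0.1814]
tcp_rot: [[0.573, -0.003, -0.82], [0.82, -0.001, 0.573], [-0.002, -1.0, 0.002]]
ft_force: [0.3, -0.6, -1.0]
gripper_width: 0.0585
t: 14.75
tcp_pos: [0.4201, 0.3324, 0.181]
tcp_rot: [[0.573, -0.002, -0.82], [0.82, -0.0, 0.573], [-0.001, -1.0, 0.001]]
ft_force: [1.1, 0.8, -0.6]
gripper_width: 0.0585
t: 14.95
tcp_pos: [0.4201, 0.3324, 0.1806]
tcp_rot: [[0.573, -0.001, -0.82], [0.82, -0.0, 0.573], [-0.001, -1.0, 0.001]]
ft_force: [-1.4, -0.3, 4.7]
gripper_width: 0.0583
```

```bash

python3 -m jog '[[[0,0.05,0],[0,0,0],1],[[0,0,0],[0,0,0],1]]'
python3 - <<'E'
from h import *
snap("side","d12")
E
```

```text
t: 15.15
tcp_pos: [0.4201, 0.3324, 0.1806]
tcp_rot: [[0.573, -0.001, -0.82], [0.82, -0.0, 0.573], [-0.0, -1.0, 0.001]]
ft_force: [-2.7, -1.5, 8.5]
gripper_width: 0.0587
```

Contact is firm at the expected height. I'll open gently, then retreat straight up.

```bash

python3 -m jog '[[[0,0,0],[0,0,0],0.25],[[0,0,0],[0,0,0],0.2],[[0,0,0],[0,0,0],0.1],[[0,0,0],[0,0,0],0],[[0,0,0],[0,0,0],0]]'
python3 -m jog '[[[0,0,0],[0,0,0],0],[[0,0,0],[0,0,0],0]]'
python3 - <<'E'
from h import *
snap("wrist","w13")
E
```

```text
t: 15.7
tcp_pos: [0.42, 0.3324, 0.1795]
tcp_rot: [[0.573, -0.002, -0.82], [0.82, -0.0, 0.573], [-0.001, -1.0, 0.001]]
ft_force: [-0.1, 0.2, -0.1]
gripper_width: 0.0854
t: 15.9
tcp_pos: [0.42, 0.3324, 0.1795]
tcp_rot: [[0.573, -0.002, -0.82], [0.82, -0.0, 0.573], [-0.001, -1.0, 0.001]]
ft_force: [-0.9, -0.7, 0.3]
gripper_width: 0.0851
```

View pics/w13.png

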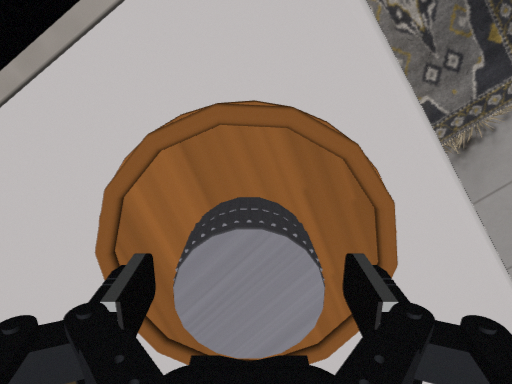

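The fingers are open and clear of the lid, which sits at (250,285) inside the dish. I'll retreat.

```bash

python3 -m jog '[[[0,-1.5,0],[0,0,0],0],[[0,-3,0],[0,0,0],0],[[0,-4,0],[0,0,0],0],[[0,-4,0],[0,0,0],0],[[0,-4,0],[0,0,0],0]]'
python3 -m jog '[[[-3,0,0],[0,0,0],0],[[-3,0,0],[0,0,0],0],[[0,0,0],[0,0,0],0],[[0,0,0],[0,0,0],0]]'
python3 - <<'E'
from h import *
from scipy.optimize import least_squares
for c in("wrist","side","scene"):
    s=snap(c,c+"14");P=cloud(s).reshape(-1,3);C=cv2.cvtColor(s["img"],cv2.COLOR_BGR2HSV).reshape(-1,3);c0=(.42,.332)
    r0=np.hypot(P[:,0]-c0[0],P[:,1]-c0[1])
    top=P[(r0<.05)&(np.abs(P[:,2]-.0405)<.004)]
    rim=P[(r0<.085)&(C[:,1]>100)&(P[:,2]<.02)&(P[:,2]>-.01)]
    w,vt=np.linalg.eigh(np.cov((top-top.mean(0)).T))
    f=[cv2.minEnclosingCircle(q[:,:2].astype(np.float32)) for q in(top,rim)]
    print(c,"lid",f[0],"z",np.median(top[:,2]),"tilt",np.degrees(np.arccos(abs(vt[2,0]))),"dish",f[1])
a=cv2.imread("pics/side14.png")[130:330,120:360];b=cv2.imread("pics/wrist14.png")
cv2.imwrite("pics/c14.png",np.hstack([cv2.resize(a,(400,333)),cv2.resize(b,(400,333))]))
E
```

```text
t: 16.45
tcp_pos: [0.42, 0.3323, 0.3462]
tcp_rot: [[0.573, -0.002, -0.82], [0.82, -0.0, 0.573], [-0.001, -1.0, 0.001]]
ft_force: [1.6, 0.3, 0.2]
gripper_width: 0.0853
t: 16.85
tcp_pos: [0.386, 0.2832, 0.3451]
tcp_rot: [[0.573, -0.001, -0.819], [0.819, 0.0, 0.573], [-0.0, -1.0, 0.001]]
ft_force: [-0.3, -0.1, 1.3]
gripper_width: 0.0851
wrist lid ((0.420602023601532, 0.3330482244491577), 0.030243059620261192) z 0.04069878213533647 tilt 0.5470836770813833 dish ((0.42123860120773315, 0.3336777985095978), 0.07424058020114899)
side lid ((0.4189949929714203, 0.32916131615638733), 0.032533325254917145) z 0.04000127336147655 tilt 1.1071507965959302 dish ((0.4213005602359772, 0.32591328024864197), 0.07329974323511124)
scene lid ((0.4177868068218231, 0.3335105776786804), 0.03339724242687225) z 0.04132948954185046 tilt 1.0434889663456703 dish ((0.4203304648399353, 0.32987695932388306), 0.0743267759680748)
```

View pics/c14.png

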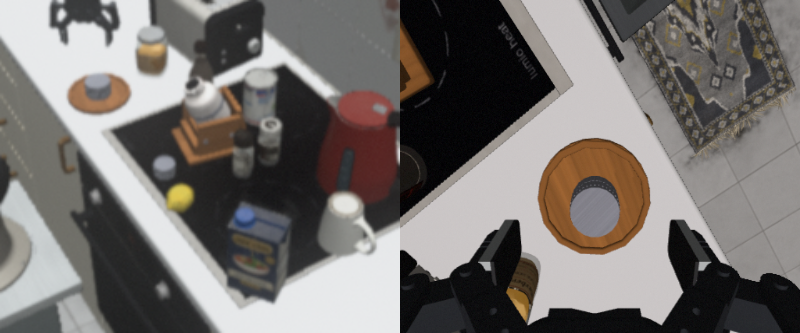

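The lid sits level in the middle of the dish: the wrist view puts its centre within about 1 mm of the dish's, with its top at z ≈ 0.041. The jar is open and the other things stand as before.

```bash
python3 -c "
from plant import workorder
print(workorder.finish_job())"
```

```text
the job is handed in; nothing more can be done
None
```

The lid is off the jar and lying right way up in the middle of the dish. I handed the job in at about 17 s on the robot's clock, against the 64 s limit.

- **Unscrewing:** I gripped the larger lid, the one on the leaning jar, and turned it anticlockwise about 5.07 rad. This was one continuous turn in short steps without regripping, not separate twists. It then lifted off along the jar's axis with almost no force.
- **Placing:** I lowered it until it touched the dish floor at the expected height, pressing with about 8 N at most. I then opened the fingers and backed away.
- **Last checks:** The gripper is open and touching nothing, and the other things appear not to have moved in the pictures. The lid's top is at z ≈ 0.041 m, and the measured tilt of 0.5–1.1° is about the noise of the depth readings.
- **Disagreement between views:** The wrist camera put the lid within about 1 mm of the dish's centre. The scene and side cameras, which are coarser and saw the dish partly hidden by the lid, put it 4–5 mm off in y. Before placing, the views had also differed by up to 5 mm on the dish's centre, so I aimed between them.

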